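# Restart the curing timer of a ceramic mending bench

## Task

Restart the curing-lamp controller for the mended bowl. Pull the black spring knob out of its latch hole, slide the green guard fully open until the knob drops into the second latch hole, then take the stylus from its wooden stand and use its tip to press the red recessed button all the way in, holding it in for half a second. Hang the stylus back upright in its stand, leave the guard open, and do not disturb the jar, the bowl or the carton.

Things in the scene. Friction and masses are not known exactly. Their poses are not given: they have to be found in the camera images.
- panel: Sloped aluminium panel of a white wedge-shaped controller (panel 170 mm up the slope, 260 mm wide, 32 mm thick; its face leans 28 degrees from level and looks up and towards the robot). Origin: centre of the face, 105 mm above the table. x points up the slope, away from the robot; y to the left along the panel; z straight out of the face. Two 8 mm high guide rails run along y at x = -37 and +37 mm. It is fixed to the table, in a new place and yaw each time.
- well_mouth (a point): Centre of the mouth of the button well, a round hole 16 mm wide (2 mm chamfer) square to the panel's face, at panel x = 0, y = -45 mm; z axis out of the face. Hidden by the guard until it is slid open. The red button's top lies 26 mm below this point along -z. An 8 mm shaft can reach and press it when leaning up to about 10 degrees off this axis.
- button_cap (a point): Centre of the top of the red button (13 mm wide) at the bottom of the well; z axis out of the face. It moves in with the button.
- start_button (a joint): Button travel into the panel, 0 (out) to 0.006 m (fully in). Spring: 2 N to start, 5 N fully in; it comes back by itself.
- guard (a joint): Green guard plate (60 mm up the slope, 80 mm along y, 5 mm thick) that slides along the panel's +y (to the left), 0 (closed, over the well) to 0.070 m (open, against its stop). Light friction, about 1 N. It is latched near 0 (up to 4 mm of play) while the knob's pin is down, and again beyond 0.067.
- plunger (a joint): Pull of the spring knob straight out of the panel's face (panel +z), 0 (pin down) to 0.010 m (stop). The pin is clear of the latch hole beyond 0.007. Spring: 3.6 N at 0, 6.6 N at 0.010; let go, it springs back: on to the panel part-way along, into the second hole only when the guard is at its stop.
- knob (a point): Centre of the round black knob on the guard, 22 mm across and 30 mm tall, standing out of the panel; z axis out of the face. The knob's underside is 15 mm below this point, and the guard's face is 25 mm below it (a 24 mm wide, 6 mm high boss lies under the knob). Moves with guard and plunger.
- stylus_grip (a point): Centre of the stylus' black square handle, 16 x 16 mm and 72 mm long; z axis along the stylus, away from the tip; x and y square to the handle's faces. The stylus (60 g) is 158 mm long: tip at z = -122 mm, brass collar (34 mm wide, 6 mm thick) from z = -42 to -36 mm, handle from -36 to +36 mm. It starts upright, hanging by its collar in the stand.
- stylus_tip (a point): End of the stylus' steel shaft, 8 mm thick, 80 mm from tip to collar; same axes as the grip.
- stylus_collar (a point): Centre of the underside of the brass collar; same axes as the grip.
- stand_top (a point): Centre of the mouth of the round hole (18 mm wide with 3 mm chamfer, 86 mm deep) in the top of the fixed wooden stand, 70 x 70 x 90 mm; 90 mm above the table. The stylus' collar rests on this face. The stand is to the left or the right of the controller.
- jar: Closed amber jar, 64 mm wide, 85 mm tall, on the other side of the controller from the stand; origin at its underside. Not to be disturbed.
- bowl: Mended white bowl, 170 mm wide, 65 mm tall; origin at its underside. Not to be disturbed.
- carton: Cardboard carton with a green stripe, 70 x 110 x 60 mm; origin at its underside. Not to be disturbed.
There are look-alikes about, which are no part of the job. Of the things that look like the part that bears stylus_grip, the larger one is meant. Leave any yellow look-alike of the part that bears stand_top alone.

How it is judged:
By the outcome, as a careful person would: the job done as asked, in the order asked, and still so for the second after the job is handed in, with the robot touching nothing.
It also fails if it takes over 56 s, if anything falls off the work surface, if the arm or the gripper's body presses on something with over 40 N, if the wrist force passes 120 N, or if a joint passes its speed limit or range.

## Robot

A 6-joint arm with a two-finger parallel gripper is mounted at the origin on the work surface. World frame = base frame: x ahead of the robot, y to its left, z up, the work surface at z = 0. Lengths are in mm, angles in rad, forces in N, time in s.
With the tool pointing down it reaches from about 300 to 825 mm from the base axis. Payload 5.4 kg.
Tool frame: the origin (TCP) lies on the mounting face of the last link; the fingertips stand 190 mm ahead of it and the grasp point (between the pads) lies 171 mm ahead of it (robot.pinch_z is the z of the grasp point in the tool frame, in mm); z points along the fingers, y is the line along which they close (so a half turn about z gives the same grasp; the last joint's range is limited). The gripper opens to 92 mm and grips with 3 to 60 N. Pads are 20 mm wide; open, the fingers measure 128 mm over their backs; the gripper's body (75 mm by 189 mm) begins 69 mm behind the grasp point.
Start: joints at [1.098, 0.158, 1.597, -0, 1.386, -0.21], TCP at [149.388, 555.239, 404.701] pointing down, gripper open.
Joint ranges: [-2.91, 2.91], [-0.94, 2.29], [0.18, 2.7], [-1.29, 4.43], [0.17, 2.64], [-3, 3]. Speed limits (rad/s): [2.57, 2.57, 3.14, 3.14, 3.14, 3.14].

## Interface

Orientations are given as a unit quaternion [x, y, z, w].
In Python, from station import robot, eoat, vision, status gives the robot as it stands. Calls block until the motion is done:
- robot.movep(position, orientation): joint-space move of the TCP to a pose.
- robot.movel(position, velocity=150, ori=None, force_limit=None): straight line of the TCP; ori=None keeps the orientation; velocity is the mean speed in mm/s. With force_limit (N) it stops when the force on the tool has changed by that much, and returns True; else False.
- robot.set_joints(angles): joint-space move.
- eoat.gripper_to(opening, grip_force=None): finger opening in mm; grip_force is the grip in N (None keeps the last); returns when the fingers have stopped.
- robot.sleep(seconds).
- robot.solve_ik(position, orientation): joint angles nearest the present ones, or None.
- vision.grab_frame(name): name is "scene" or "top" or "wrist"; returns a dict with "frame" (480x640x3 uint8, red, green, blue), "range_z" (480x640 float32, mm along the optical axis (not along the pixel's ray), 0 where there is no reading), "mtx" (3x3 intrinsics, pixels), "rvec" (rotation vector, rad) and "tvec" (3), from world to camera coordinates, as OpenCV has them; the wrist camera has in their place "tool_from_camera" (4x4, takes a point from camera to tool coordinates, whose origin is the TCP and whose axes are the flange's). Camera axes: x right, y down, z forward; pixel columns grow to the right and rows downward; lengths in mm; the calibration is good to about 2 mm. A picture is of the moment at which its call begins: read the wrist's pose just before it.
A pose or a line that the arm cannot do raises robot.MotionError and nothing moves.
- robot.job_done(): hands the job in; it is judged then, once.
Readings, each from a call of its own:
- status.get_t(): time.
- status.get_qpos(): joint angles.
- status.get_qd(): joint speeds.
- status.get_joint_efforts(): joint torques, N m.
- status.get_tool_pos(): TCP position.
- status.get_orientation(): TCP orientation.
- status.get_ft_force(): force on the tool from outside, world axes, zero at the start.
- status.get_moment(): the same for the moment, N m.
- status.get_finger_gap(): finger opening in mm.
- status.get_gripper_force(): force on a finger pad.
Only numpy, scipy, OpenCV 4.12 (cv2) and the standard library are available. Lean on these libraries where they do the work, as an engineer would, in place of code of your own. Each camera call takes 0.05 s, during which the arm holds its last target. There are 200 camera calls.

## Working session

There is one attempt and no reset: what is moved stays moved. The work goes in short steps, each a Python script; the robot and the scene stay as the last script left them, time stands still between calls to the robot, and variables do not carry over. Pictures are saved under pics/ and viewed, at most 10 in all, crops included, and the job is handed in when it is done.

```bash
ls; mkdir -p pics; python3 - <<'E'
from station import robot, eoat, vision, status
import cv2,numpy as np,pickle
d={}
for n in ("scene","top"):
    f=vision.grab_frame(n); d[n]=f
    cv2.imwrite(f"pics/{n}0.png",f["frame"][:,:,::-1])
    R=cv2.Rodrigues(np.array(f["rvec"],float))[0]
    print(n,f["mtx"],-R.T@np.array(f["tvec"],float).ravel(),R[2], (f["range_z"]>0).mean())
pickle.dump(d,open("f0.pkl","wb"))
print(status.get_t(),robot.pinch_z,status.get_orientation())
E
```

```text
pics
scene [[527.70686937   0.         323.67460104]
 [  0.         527.70686937 236.57946809]
 [  0.           0.           1.        ]] [1464.55922754 -549.87156626  895.50348001] [-0.70314459  0.41737223 -0.57566319] 0.9605501302083334
top [[501.3974056    0.         311.54671154]
 [  0.         501.3974056  241.63729191]
 [  0.           0.           1.        ]] [ 348.85869046   27.65823921 1328.93885817] [ 0.13827644 -0.00283488 -0.99038961] 0.9960384114583334
0.1 171.4 [ 1.31017860e-01  9.91379642e-01 -8.01551877e-04 -2.88305667e-04]
```

View pics/top0.png

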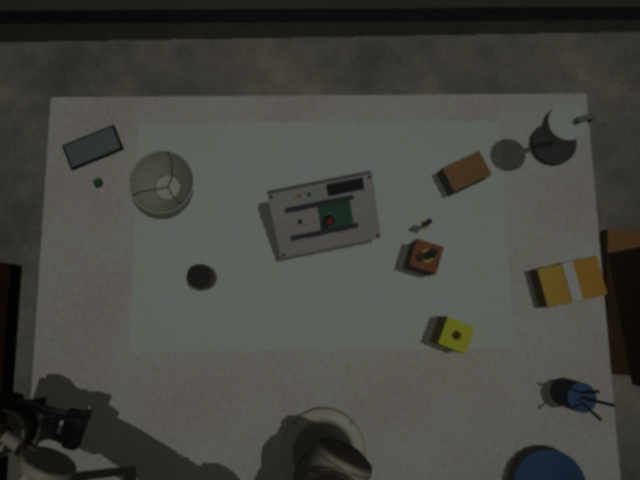

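View pics/scene0.png

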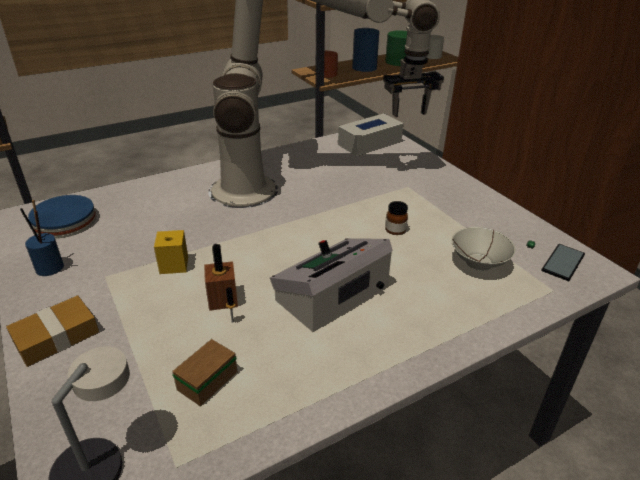

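Top view: the panel is around (325,215), with the green guard at (338,213) and knob at (330,221). The brown stand with the large stylus is at (425,257). The small look-alike is at (424,224), and the yellow stand at (455,335) is to be left alone. The jar is at (201,277) and the bowl at (162,184).

```bash
cat > h.py <<'E'
import numpy as np,cv2
from scipy.spatial.transform import Rotation as Ro
def cloud(f,T=None):
    """world points HxWx3 (nan if no reading); T = world_from_camera for wrist"""
    z=f["range_z"].astype(float); v,u=np.mgrid[:480,:640]; K=f["mtx"]
    p=np.stack([(u-K[0,2])/K[0,0]*z,(v-K[1,2])/K[1,1]*z,z],-1)
    if T is None:
        R=cv2.Rodrigues(np.array(f["rvec"],float))[0]; t=np.array(f["tvec"],float).ravel()
        w=(p-t)@R
    else: w=p@T[:3,:3].T+T[:3,3]
    w[z<=0]=np.nan
    return w
def panelR(yaw):
    return Ro.from_euler("z",yaw).as_matrix()@Ro.from_euler("y",-np.radians(28)).as_matrix()
E
python3 - <<'E'
import pickle; from h import *
d=pickle.load(open("f0.pkl","rb"))
f=d["top"]; w=cloud(f); im=f["frame"].astype(int)
tab=w[300:340,200:380].reshape(-1,3); print("table z",np.nanmedian(tab[:,2]))
reg=np.zeros((480,640),bool); reg[165:262,262:385]=1
p=w[reg]; p=p[p[:,2]>50]
# ransac-ish plane fit
q=p
for _ in range(8):
    A=np.c_[q[:,:2],np.ones(len(q))]; c=np.linalg.lstsq(A,q[:,2],rcond=None)[0]
    r=p[:,2]-np.c_[p[:,:2],np.ones(len(p))]@c; q=p[abs(r)<(8 if _<4 else 4)]
n=np.array([-c[0],-c[1],1]);n/=np.linalg.norm(n)
print("plane n",n,"tilt",np.degrees(np.arccos(n[2])),"yaw",np.degrees(np.arctan2(-n[1],-n[0])),len(q))
rect=cv2.minAreaRect(q[:,:2].astype(np.float32)); print(rect, "want 260 x",170*np.cos(np.radians(28)), "z at centre",c@[*rect[0],1])
def blob(name,m,box):
    u0,v0,u1,v1=box; b=np.zeros_like(m); b[v0:v1,u0:u1]=m[v0:v1,u0:u1]
    P=w[b]; print(name,len(P),np.nanmedian(P,0),np.nanmin(P,0),np.nanmax(P,0)); return P
g=(im[...,1]>im[...,0]+12)&(im[...,1]>im[...,2]+8)
P=blob("guard",g,(300,180,370,240)); print(cv2.minAreaRect(P[:,:2].astype(np.float32)))
red=(im[...,0]>im[...,1]+35); 
blob("knob?",(w[...,2]>118+0*w[...,2])&(np.abs(np.nan_to_num(w@np.array([-c[0],-c[1],1])-c[2]))>15),(310,200,350,240))
blob("red",red,(310,200,350,240))
P=blob("stand",(w[...,2]>80)&(w[...,2]<96),(400,235,450,280)); print(cv2.minAreaRect(P[:,:2].astype(np.float32)))
P=blob("stylus",(w[...,2]>110),(400,235,450,280))
E
```

```text
table z 0.6173008659130417
plane n [-0.46260375 -0.08974305  0.88201131] tilt 28.114053257667575 yaw 10.978754180358782 4958
((584.4623413085938, -10.039199829101562), (152.0106201171875, 260.2635803222656), 11.013907432556152) want 260 x 150.10109078601758 z at centre 105.80507639242524
guard 504 [592.35029084 -44.17956663 113.27848737] [559.59572516 -74.76225626  90.85211356] [636.72023618  34.24105941 139.78653624]
((592.1442260742188, -16.303077697753906), (125.36009216308594, 48.5044059753418), 68.0164794921875)
knob? 92 [567.81208262 -17.90526071 143.44128981] [554.64603798 -27.74378571 120.05045712] [585.63611296  -6.57722425 152.61720189]
red 18 [563.54499826 -19.16540412 145.84930152] [558.36689792 -22.95901182 141.7918083 ] [567.82087671 -15.55980589 149.73553938]
stand 675 [ 480.49732617 -255.26409127   89.82041571] [ 441.00058954 -303.84656877   80.06781735] [ 526.31817972 -216.05649817   95.99893871]
((484.35784912109375, -259.93634033203125), (70.73085021972656, 70.61054229736328), 71.64517974853516)
stylus 96 [ 482.34209052 -256.66353712  161.56313954] [ 474.07423981 -268.5465245   110.11035593] [ 494.27948702 -249.4917853   173.7802083 ]
```

```bash
cat >> h.py <<'E'
C=np.array([584.5,-10.0,105.]); PR=panelR(np.radians(11.0))
def w2p(p): return (np.asarray(p)-C)@PR
def p2w(p): return C+PR@np.asarray(p,float)
TR=np.c_[-PR[:,0],PR[:,1],-PR[:,2]]; TQ=Ro.from_matrix(TR).as_quat()
def tcp(pp,L=171.4): return p2w(np.asarray(pp,float)+[0,0,L])   # panel point at grasp point, tool square to panel
def downq(yaw): # tool down, tool y at angle yaw from world y
    return Ro.from_matrix(Ro.from_euler("z",yaw).as_matrix()@np.diag([-1,1,-1.])).as_quat()
def look(name):
    from station import vision,status
    T=np.eye(4);T[:3,:3]=Ro.from_quat(status.get_orientation()).as_matrix();T[:3,3]=status.get_tool_pos()
    f=vision.grab_frame("wrist"); T=T@np.array(f["tool_from_camera"])
    cv2.imwrite(f"pics/{name}.png",f["frame"][:,:,::-1])
    return f,T
E
python3 - <<'E'
import pickle; from h import *
from station import robot,eoat,vision,status
d=pickle.load(open("f0.pkl","rb")); w=cloud(d["top"])
p=w2p(w[165:262,262:385].reshape(-1,3)); k=p[(p[:,2]>25)&(p[:,2]<60)]
print("knob top pts",len(k),np.median(k,0),k.min(0),k.max(0))
k0=np.median(k,0)
for pp in ([0,k0[1],31],[0,k0[1]+70,41],[0,-45,90],[0,-45,220],[0,-30,160]): print(pp,tcp(pp),robot.solve_ik(tcp(pp),TQ))
for yaw in (-18.4,71.6): print(yaw,robot.solve_ik([484.4,-259.9,140+171+110],downq(np.radians(yaw))))
robot.movep(tcp([0,-25,180]),TQ)
t=status.get_t(); f,T=look("w1"); print("t",t); pickle.dump((f,T),open("w1.pkl","wb"))
print(np.array(f["tool_from_camera"]).round(3))
E
```

```text
knob top pts 80 [ 2.33827023 -4.4641269  45.56510314] [-10.77623511 -14.40284513  26.1679813 ] [10.29243781  5.78991822 50.91858014]
[0, np.float64(-4.464126903302362), 31] [492.07655548 -32.51297832 283.70859279] [-0.38267911 -0.05501222  2.1077549   0.40229411  0.70990035 -2.40236018]
[0, np.float64(65.53587309669764), 41] [474.11146532  35.30513055 292.53806872] [-0.23710695 -0.12669722  2.15375464  0.31250855  0.68840143 -2.19924198]
[0, -45, 90] [472.62124787 -77.5892777  335.80250077] [-0.50233829 -0.17169338  2.09860786  0.40446084  0.86849584 -2.4745152 ]
[0, -45, 220] [412.71126165 -89.23459934 450.58568784] [-0.61332792 -0.45530876  2.08325808  0.37383712  1.18619006 -2.460055  ]
[0, -30, 160] [437.49988959 -69.13542775 397.60883227] [-0.52817999 -0.3560747   2.11781649  0.36930418  1.03088692 -2.42630461]
-18.4 [-7.12329330e-01  8.18445377e-02  1.64819791e+00 -4.44089210e-16
  1.41155020e+00 -1.96198507e+00]
71.6 [-7.12329330e-01  8.18445377e-02  1.64819791e+00 -4.44089210e-16
  1.41155020e+00  2.75040391e+00]
t 2.6
[[ 0.0000e+00 -9.6700e-01 -2.5600e-01  7.1366e+01]
 [ 1.0000e+00  0.0000e+00  1.0000e-03  7.0800e-01]
 [-1.0000e-03 -2.5600e-01  9.6700e-01  1.9296e+01]
 [ 0.0000e+00  0.0000e+00  0.0000e+00  1.0000e+00]]
```

View pics/w1.png

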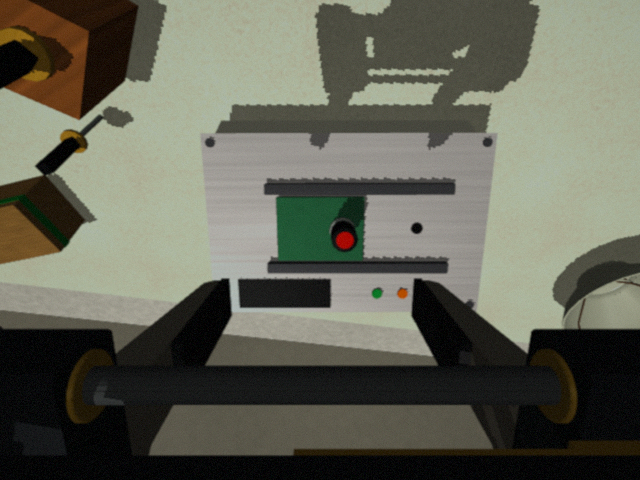

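Wrist view: guard green at (320,228), knob with red cap at (343,238), second latch hole at (417,228), rails at rows 187 and 266.

```bash
python3 - <<'E'
import pickle; from h import *
f,T=pickle.load(open("w1.pkl","rb")); w=cloud(f,T); im=f["frame"].astype(int)
P=w2p(w); K=f["mtx"]
m=np.zeros((480,640),bool); m[120:300,200:500]=1
flat=m&(abs(P[...,2])<4)
q=P[flat]; A=np.c_[q[:,:2],np.ones(len(q))]; print("plane resid coef",np.linalg.lstsq(A,q[:,2],rcond=None)[0],len(q))
q2=P[m&(abs(P[...,2])<4)&(im.sum(-1)>330)]; print("panel rect",cv2.minAreaRect(q2[:,:2].astype(np.float32)))
def ray(u,v,z): # on panel plane height z
    d=T[:3,:3]@np.array([(u-K[0,2])/K[0,0],(v-K[1,2])/K[1,1],1]); o=w2p(T[:3,3]); dp=d@PR
    return o+dp*(z-o[2])/dp[2]
red=m&(im[...,0]>150)&(im[...,1]<80); red[280:]=0
v,u=np.nonzero(red); print("red n",len(u),u.mean(),v.mean(),"z",np.nanmedian(P[red][:,2]),ray(u.mean(),v.mean(),np.nanmedian(P[red][:,2])))
g=m&(im[...,1]>im[...,0]+25)&(im[...,1]>im[...,2]+10);g[270:]=0
v,u=np.nonzero(g); G=P[g];print("guard z",np.nanmedian(G[:,2]),np.nanpercentile(G,[1,99],axis=0))
hole=m&(im.sum(-1)<120);hole[:,:405]=0;hole[:,430:]=0;hole[:215]=0;hole[240:]=0
v,u=np.nonzero(hole); print("hole",ray(u.mean(),v.mean(),0))
rail=m&(P[...,2]>5)&(P[...,2]<12)&(im.sum(-1)<240)&(abs(abs(P[...,0])-37)<8)
for s in(-1,1):
    r=P[rail&(P[...,0]*s>0)]; print("rail",np.polyfit(r[:,1],r[:,0],1),r[:,1].min(),r[:,1].max(),np.median(r[:,2]))
E
```

```text
plane resid coef [1.72534169e-03 1.30585770e-03 1.48690074e+00] 35662
panel rect ((-7.291999816894531, 0.6488800048828125), (156.93350219726562, 261.553955078125), 0.05658450722694397)
red n 187 344.331550802139 239.91978609625667 z 48.416427163889395 [-1.01301759 -4.82993491 48.41642716]
guard z 7.308496576123171 [[-30.48638223 -63.43119681   5.38384888]
 [ 28.8621222   13.90165565   9.10257613]]
hole [-0.83308967 65.84808143  0.        ]
rail [-1.15483588e-02 -3.76838769e+01] -74.39760914739644 94.79686957704669 9.264127545777914
rail [-5.84016285e-04  3.48845320e+01] -73.64272329183176 94.7268843849141 9.244796231357167
```

```bash
sed -i 's/^C=np.array(\[584.5,-10.0,105.\]); PR=panelR(np.radians(11.0))/PR=panelR(np.radians(11.0)); C=np.array([584.5,-10.0,105.])+PR@[-1,0,1.2]/' h.py
python3 - <<'E'
from h import *
from station import robot,eoat,vision,status
F=lambda: (PR.T@np.array(status.get_ft_force())).round(1)
y=-4.8
print(robot.movel(tcp([0,y,37]),200,TQ,force_limit=15),F())
eoat.gripper_to(10,40); print("gap",status.get_finger_gap(),status.get_gripper_force(),F())
robot.movel(tcp([0,y,46.3]),40); print("pulled",F(),(w2p(status.get_tool_pos())-[0,0,171.4]).round(1))
print(robot.movel(tcp([0,y+60,46.3]),80,force_limit=15),F())
print(robot.movel(tcp([0,y+75,46.3]),25,force_limit=12),F(),(w2p(status.get_tool_pos())-[0,0,171.4]).round(1),status.get_t())
E
```

```text
False [-0.8 -0.3  0.7]
gap 21.33067525821386 40.000044107437134 [ 0.5 -1.4 -0.8]
pulled [ 1.9 -0.4 -6.7] [-0.2 -4.8 46.2]
False [ 1.7  0.9 -6.3]
True [ 3.1 -3.1 -7.5] [-0.4 65.4 45.9] 6.3417
```

```bash
python3 - <<'E'
from h import *; import pickle
from station import robot,eoat,vision,status
F=lambda: (PR.T@np.array(status.get_ft_force())).round(1)
p=w2p(status.get_tool_pos())-[0,0,171.4]
robot.movel(tcp([0,66.2,46]),20); print(F(),(w2p(status.get_tool_pos())-[0,0,171.4]).round(1))
robot.movel(tcp([0,66.2,37.2]),40); print("down",F())
eoat.gripper_to(60); print(F())
robot.movel(tcp([0,66.2,80]),250)
robot.movep([484-120,-260+20,460],downq(np.radians(-18.4)))
f,T=look("w2"); pickle.dump((f,T),open("w2.pkl","wb")); print(status.get_t())
w=cloud(f,T);P=w2p(w);im=f["frame"].astype(int)
g=(im[...,1]>im[...,0]+25)&(im[...,1]>im[...,2]+10)&(abs(P[...,2]-6)<5)
print("guard",g.sum(),np.nanpercentile(P[g],[1,99],axis=0) if g.any() else "")
E
```

```text
[ 0.4 -6.2 -7.1] [ 0.2 65.5 46.1]
down [-2.  -5.8 -4.3]
[-0.3  0.4 -0.3]
9.375
guard 1782 [[-29.6103295    6.8005607    4.24665748]
 [ 13.29891869  59.19064312   8.45626825]]
```

View pics/w2.png

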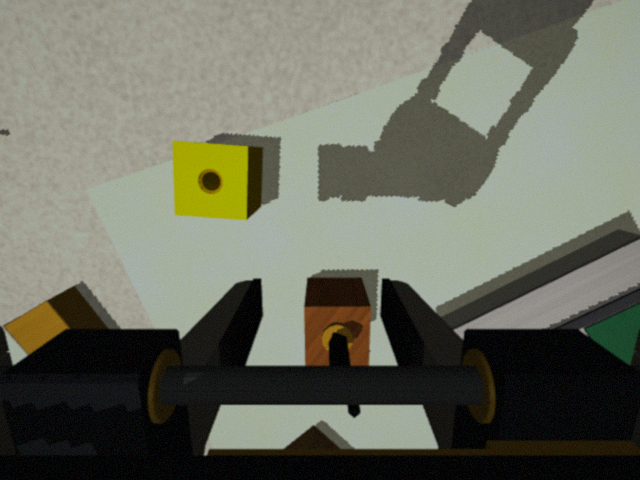

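The view is off: the stand is at (338,320), partly hidden by the gripper. The guard has moved left and the panel is bare to its right. I'll move directly over the stand for a proper look.

```bash
python3 - <<'E'
from h import *; import pickle
from station import robot,eoat,vision,status
robot.movep([484,-260,460],downq(np.radians(-18.4)))
f,T=look("w3"); pickle.dump((f,T),open("w3.pkl","wb")); print(status.get_t())
w=cloud(f,T);im=f["frame"].astype(int)
near=np.hypot(w[...,0]-484,w[...,1]+260)<60
m=near&(abs(w[...,2]-90)<5)&(im[...,0]>im[...,2]+20)
print("stand",cv2.minAreaRect(w[m][:,:2].astype(np.float32)),np.median(w[m][:,2]))
for lo,hi in((94,100),(110,140),(140,164),(164,180)):
    m=near&(w[...,2]>lo)&(w[...,2]<hi); P=w[m]
    if m.sum()>5: print(lo,hi,m.sum(),np.median(P,0).round(1),cv2.minAreaRect(P[:,:2].astype(np.float32)))
E
```

```text
9.9833
stand ((483.9347839355469, -259.72235107421875), (70.06559753417969, 70.34329986572266), 71.88643646240234) 90.75849249855997
94 100 470 [ 477.3 -256.3   96.7] ((480.98638916015625, -258.8621826171875), (32.36563491821289, 28.045156478881836), 74.56372833251953)
110 140 135 [ 477.6 -256.6  127. ] ((478.2729797363281, -259.7476501464844), (9.775471687316895, 20.494518280029297), 2.357347011566162)
140 164 134 [ 477.5 -256.5  152. ] ((478.20037841796875, -259.41571044921875), (9.671340942382812, 20.01321029663086), 0.23890149593353271)
164 180 419 [ 483.1 -259.5  168.5] ((483.7459411621094, -259.7313232421875), (16.000572204589844, 16.104358673095703), 49.98906326293945)
```

View pics/w3.png

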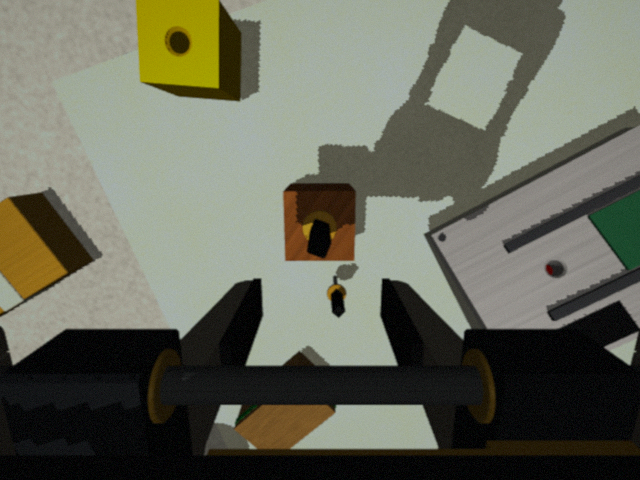

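w3: the stylus handle top is at (319,238), on the brown stand, turned about 30° from it. The small look-alike is at (337,295). The well is open, with the red button visible at (556,268).

```bash
python3 - <<'E'
from h import *; import pickle
from station import robot,eoat,vision,status
q=downq(np.radians(-40)); X=[483.8,-259.7]
robot.movep([*X,375],q)
print(robot.movel([*X,311],120,force_limit=12))
eoat.gripper_to(8,40); print("gap",status.get_finger_gap(),status.get_gripper_force(),status.get_ft_force(),status.get_tool_pos())
robot.movel([*X,311+135],200); print(status.get_ft_force(),status.get_finger_gap())
robot.movep(tcp([0,-45,160]),TQ)
robot.sleep(.2)
f,T=look("w4"); pickle.dump((f,T),open("w4.pkl","wb")); print(status.get_t())
print(w2p(status.get_tool_pos()))
c=f["frame"][:,:,::-1]; cv2.imwrite("pics/w4c.png",cv2.resize(c[130:330,200:460],None,fx=3,fy=3))
E
```

```text
False
gap 15.847242368142476 40.00000298023224 [-0.01996768  0.075546   -0.44059595] [ 483.76811958 -259.66908268  310.87847623]
[0.16698552 0.57013739 0.01969145] 15.8499725775967
13.775
[  0.36867037 -45.81078588 331.52297523]
```

View pics/w4c.png

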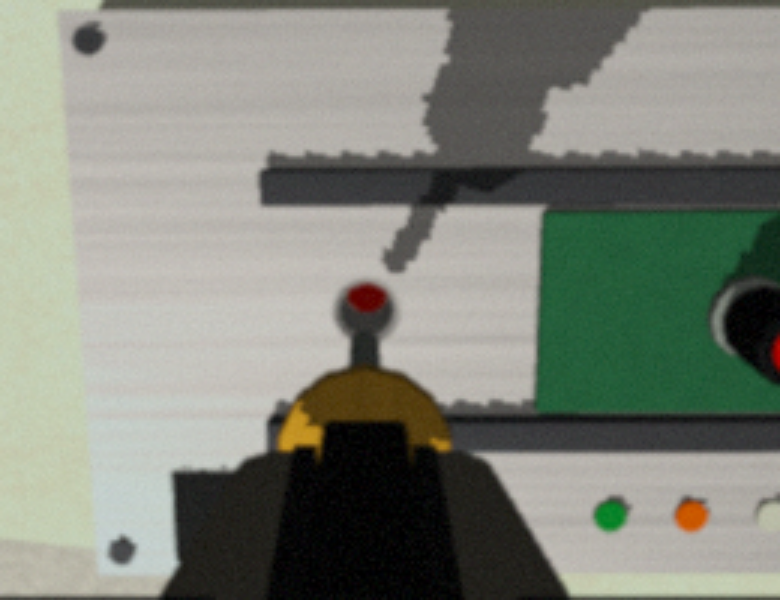

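w4c: the stylus is held straight, and its shaft ends at about (366,335) in the crop. The well ring is at (366,310) with the red button in it, and the open guard is to the right.

```bash
python3 - <<'E'
from h import *; import pickle
f,T=pickle.load(open("w4.pkl","rb")); K=f["mtx"]; Ti=np.linalg.inv(T)
def proj(p):
    c=Ti[:3,:3]@p2w(p)+Ti[:3,3]; return (K[:2,:2]@(c[:2]/c[2])+K[:2,2]).round(1)
def ray(u,v,z):
    d=T[:3,:3]@np.array([(u-K[0,2])/K[0,0],(v-K[1,2])/K[1,1],1]); o=w2p(T[:3,3]); dp=d@PR
    return (o+dp*(z-o[2])/dp[2]).round(1)
crop=lambda q:(np.array(q)-[200,130])*3
print("well",crop(proj([0,-45,0])),"tip",crop(proj([.4,-45.8,30])),"button",crop(proj([0,-45,-26])))
w=cloud(f,T);P=w2p(w);im=f["frame"].astype(int)
# well outline: dark, near panel
g=cv2.cvtColor(f["frame"],cv2.COLOR_RGB2GRAY); m=((g<110)).astype(np.uint8); m[:215]=0;m[241:]=0;m[:,:305]=0;m[:,340:]=0
v,u=np.nonzero(m); print("well dark u",u.min(),u.max(),"v",v.min())
rim=[ray(u.min(),(v[u==u.min()]).mean(),0),ray(u.max(),(v[u==u.max()]).mean(),0),ray(322,v.min(),0)]; print(rim)
r=(im[...,0]>80)&(im[...,1]<40); r[:, :300]=0;r[:,345:]=0;r[:215]=0;r[245:]=0; v,u=np.nonzero(r); print("red",u.mean(),v.mean(),ray(u.mean(),v.mean(),-26))
G=(im[...,1]>im[...,0]+25)&(im[...,1]>im[...,2]+10)&(abs(P[...,2]-6)<5)
print("guard",np.nanpercentile(P[G],[1,99],axis=0).round(1))
rr=(im[...,0]>150)&(im[...,1]<60)&(P[...,2]>35); v,u=np.nonzero(rr); print("knob cap",np.nanmedian(P[rr],0).round(1),len(u))
E
```

```text
well [364.2 309. ] tip [361.2 335.1] button [364.2 291. ]
well dark u 313 337 v 215
[array([  0.4, -52.4,   0. ]), array([-16.1, -31.4,   0. ]), array([-16.1, -44.5,   0. ])]
red 321.65060240963857 229.14457831325302 [  2.1 -44.7 -26. ]
guard [[-29.2   6.2   2.4]
 [ 63.9  82.6   7.8]]
knob cap [-0.4 65.2 47.3] 224
```

```bash
python3 - <<'E'
from h import *
from station import robot,eoat,vision,status
F=lambda: (PR.T@np.array(status.get_ft_force())).round(1)
Z=lambda: (w2p(status.get_tool_pos())-[0,0,171.4+130]).round(1)
p=[.4,-44.7]
print("in",robot.movel(tcp([*p,110]),80,force_limit=6),Z(),F())
print("press",robot.movel(tcp([*p,88]),20,force_limit=16),Z(),F())
for i in range(4): robot.sleep(.25); print(Z(),F())
print(status.get_t())
E
```

```text
in False [  0.7 -44.8 -19.8] [-0.7 -0.4  0.5]
press True [  0.9 -44.9 -33.2] [-1.6  1.   7.3]
[  0.9 -44.9 -33.2] [-1.5  1.3  7.1]
[  0.9 -44.9 -33.2] [-1.5  0.7  6.5]
[  0.9 -44.9 -33.2] [-1.1  0.2  6.8]
[  0.9 -44.9 -33.2] [-1.3  0.1  7.6]
16.275
```

```bash
python3 - <<'E'
from h import *; import pickle
from station import robot,eoat,vision,status
F=lambda: (PR.T@np.array(status.get_ft_force())).round(1)
p=[.4,-44.7]
print(robot.movel(tcp([*p,130-34.4]),10,force_limit=25),F(),(w2p(status.get_tool_pos())-[0,0,301.4]).round(1))
robot.sleep(.8); print(F())
robot.movel(tcp([*p,175]),120); print("out",F(),status.get_finger_gap())
q=downq(np.radians(-40)); X=[483.8,-259.7]
robot.movep([*X,311+125],q)
robot.sleep(.2); f,T=look("w5"); pickle.dump((f,T),open("w5.pkl","wb")); print(status.get_t(),status.get_tool_pos())
E
```

```text
False [-3.7  2.3 15.7] [  1.3 -44.9 -33.3]
[-2.9  0.9 14.9]
out [-0.2  0.2 -0.1] 15.76014990785725
19.2333 [ 483.66825282 -258.82371865  436.16869539]
```

View pics/w5.png

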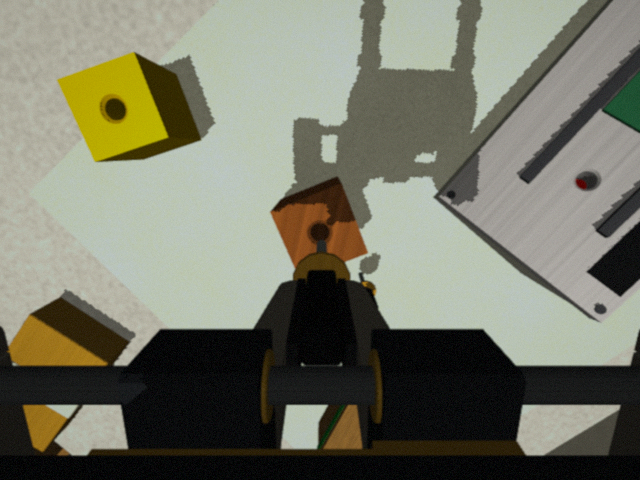

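w5: the stylus is still straight in the grip, with its shaft in line with the stand hole at (319,231). The button was bottomed: 15 N with no further travel.

```bash
python3 - <<'E'
from h import *; import pickle
from station import robot,eoat,vision,status
X=[483.8,-259.7]
print(robot.movel([*X,375],150,force_limit=6),status.get_tool_pos(),status.get_ft_force())
print(robot.movel([*X,316],100,force_limit=6),status.get_tool_pos())
print(robot.movel([*X,309],15,force_limit=4),status.get_tool_pos(),status.get_ft_force(),status.get_t())
E
```

```text
False [ 483.91715694 -259.69205524  375.60835019] [ 0.20026742 -0.36841054 -0.20681215]
False [ 484.04678431 -259.91997654  316.69929416]
True [ 483.99912412 -259.85775143  310.82203157] [-0.45162102 -0.22774765  5.55531256] 20.95
```

Seated at the same height as when it was picked up.

```bash
python3 - <<'E'
from h import *; import pickle
from station import robot,eoat,vision,status
X=[483.8,-259.7]; q=downq(np.radians(-40))
eoat.gripper_to(50); robot.movel([*X,400],150); robot.movel([*X,460],200)
robot.sleep(.5); f,T=look("w6"); w=cloud(f,T)
near=np.hypot(w[...,0]-484,w[...,1]+260)<60
m=near&(w[...,2]>160)&(w[...,2]<180); P=w[m]
print("handle top",np.median(P,0),cv2.minAreaRect(P[:,:2].astype(np.float32)))
g=vision.grab_frame("top"); d=pickle.load(open("f0.pkl","rb"))["top"]
cv2.imwrite("pics/top1.png",g["frame"][:,:,::-1])
a=cloud(g)-cloud(d); df=abs(g["frame"].astype(int)-d["frame"]).sum(-1)
for n,(u,v,r) in dict(jar=(201,277,20),bowl=(162,184,38),carton=(463,173,32)).items():
    s=np.s_[v-r:v+r,u-r:u+r]; print(n,np.nanmean(abs(a[s][...,2])),df[s].mean())
print(status.get_t())
E
```

```text
handle top [ 483.88363498 -258.67929218  168.52924   ] ((484.5475158691406, -259.1850891113281), (15.015401840209961, 15.52676010131836), 50.02484130859375)
jar 2.9646136486453383 29.854375
bowl 3.0524265265447164 33.25346260387812
carton 134.35866250441643 45.308837890625
23.4083
```

View pics/top1.png

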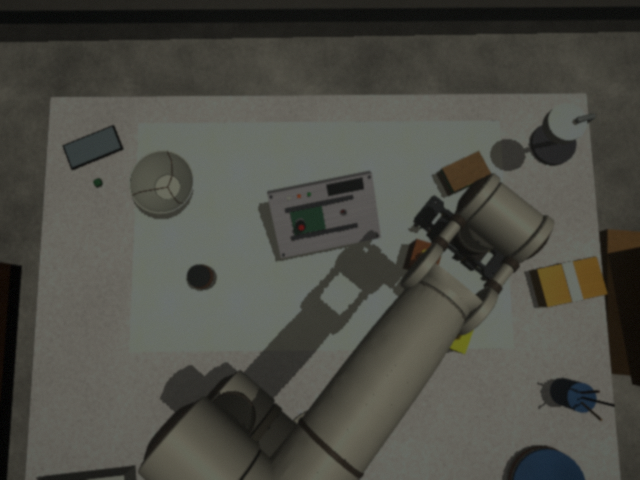

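The guard is open at (307,220), and the jar, bowl and carton haven't moved (the carton's depth difference is only the arm passing over it). The stylus stands upright in its stand at the original height.

```bash
python3 -c "
from station import robot
print(robot.job_done())"
```

```text
the job is handed in; nothing more can be done
None
```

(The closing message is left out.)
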